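Lock a scanning stage with its transport pin

TASK

The microscope's scanning stage has to be locked before it is shipped. Lift the steel pin with the plain round grip out of the rack and lower it into the big round hole in the stage's black top plate, so that its nose finds the bore hidden in the base beneath; then let go, leaving the pin upright and fully home with its flange on the plate. Leave the other two pins in their places in the rack.

Things in the scene. Friction and masses are not known exactly. Their poses are not given: they have to be found in the camera images.
- lock_pin_grip (a point): Steel pin upright in the rack, nose down, 0.17-0.35 kg, 114 mm long. From the bottom: nose widening 6 to 16 mm over 20 mm, shank 16 mm diameter up to 60 mm, flange 52 mm diameter and 6 mm thick (rests on the rack), plain cylindrical grip 24 mm diameter, 48 mm tall. Point: middle of the grip, on the axis, 24 mm above the flange's top and 90 mm above the nose's tip; z up. Raise it over 60 mm to free it.
- pin_hole (a point): Big round hole, 32 mm diameter, near a corner of the stage's black plate (150 x 200 mm, 8 mm thick, top 88 mm above the table). Point: centre of its mouth, at the plate's top; z up. The white base has a 30 mm bore in line with it, 10 mm under the plate, its floor 73 mm below the plate's top. Stage fixed; nothing stands by the hole. Pin fully home: grip's middle 30 mm above this point.
- square_pin_grip (a point): Other steel pin, same length, shank and flange, but a square grip 30 x 30 mm, 48 mm tall; stays in the rack. Point: middle of its grip, 30 mm above the rack's top. The three pins stand in a straight row, 66 mm apart, in any order, in 26 mm holes of a fixed aluminium rack (84 x 210 mm, top 80 mm above the table), turned up to 20 degrees.
- tbar_pin_grip (a point): Third steel pin, same length, shank and flange, with a T-handle: stem 12 mm diameter and a cross bar 56 mm long roughly across the row; stays in the rack. Point: on its axis, 30 mm above the rack's top, 18 mm below the bar's axis.
There are look-alikes about, which are no part of the job. Leave any green or pink look-alike of the part that bears lock_pin_grip alone.

How it is judged:
By the outcome, as a careful person would: the job done as asked, in the order asked, and still so for the second after the job is handed in, with the robot touching nothing.
It also fails if it takes over 45 s, if anything falls off the work surface, if the arm or the gripper's body presses on something with over 40 N, if the wrist force passes 120 N, or if a joint passes its speed limit or range.

ROBOT

A 6-joint arm with a two-finger parallel gripper is mounted at the origin on the work surface. World frame = base frame: x ahead of the robot, y to its left, z up, the work surface at z = 0. Lengths are in m, angles in rad, forces in N, time in s.
With the tool pointing down it reaches from about 0.375 to 0.9 m from the base axis. Payload 3.1 kg.
Tool frame: the origin (TCP) lies at the centre of the arm's flange, where the gripper is bolted on; the fingertips stand tip_reach ahead of it and the grasp point (between the pads) lies 164 mm ahead of it (tip_reach is the distance from the TCP to the fingertips, in m); z points along the fingers, y is the direction in which the jaws open and shut (so a half turn about z gives the same grasp; the last joint's range is limited). The gripper opens to 87 mm and grips with 3 to 60 N. Pads are 19 mm wide; open, the fingers measure 117 mm over their backs; the gripper's body (75 mm by 190 mm) begins 51 mm behind the grasp point.
Start: joints at [1.117, 0.527, 1.433, -0, 1.181, -0.178], TCP at [0.17, 0.601, 0.405] pointing down, gripper open.
Joint ranges: [-3.08, 3.08], [-0.75, 2.2], [0.22, 2.44], [-1.43, 4.57], [0, 2.65], [-2.85, 2.85]. Speed limits (rad/s): [2.79, 2.79, 3.14, 3.14, 3.14, 3.14].

INTERFACE

Orientations are given as a unit quaternion [x, y, z, w].
In Python, from rig import get_obs, camera, hand_in, tip_reach gives the robot as it stands. The module is installed in compiled form; this text tells all that it offers.
- The arm moves only by the tool servo_tool, never from a script. Its argument "steps" is one flat list of numbers, 5 for each row, row after row: the finger opening in m, from 0 to 0.087, then the shift along the tool's x, y, z in m, then the turn about the tool's z in rad. A call has 1 to 12 rows; each row is the pose to reach, as a shift and turn from the pose commanded when the call began, along the tool's axes at that moment; what a row does not reach only later rows make up. A row lasts 1/8 s, in which the tool goes at most 62.5 mm and 10.7 degrees, less where a joint would pass 70% of its speed; a pose out of reach is approached as far as the arm can. A call with a gripper value outside its range is refused whole. The fingers move at their own pace and stop on an object; "force" is the grip in N (left out, the last holds). Time passes only in rows, so rows that repeat a pose let the fingers close. It gives the time, the measured TCP pose, the force and the opening at its end, in the units of the state.
- get_obs(): the state, without advancing time (a new reading comes with each control period).
- camera(name): name is "side" or "top"; returns a dict with "pixels" (420x560x3 uint8, blue, green, red), "vertical_fov" (degrees; the focal length in pixels is half the picture's height over the tangent of half this angle, whatever the lens; pixels are square), "cx", "cy" (the principal point, pixels), "T" (4x4, takes a point from camera to world coordinates). Camera axes: x right, y up, looking along -z (the intrinsics and any distortion apply to the point x, -y, -z); pixel columns grow to the right and rows downward; lengths in m; the calibration is good to about 2 mm. A picture is of the moment at which its call begins. There is no depth.
- hand_in(): hands the job in, once; it reports no verdict.
The state is a dict: "time": time; "q": joint angles; "joint_velocities": joint speeds; "joint_torque": joint torques, N m; "position": TCP position; "tool_rot": TCP orientation; "ft_force": force on the tool from outside, world axes, zero at the start; "moment": the same for the moment, N m; "grip_width": finger opening in m.
Only numpy, scipy, OpenCV 4.12 (cv2) and the standard library are available. Lean on these libraries where they do the work, as an engineer would, in place of code of your own. Each camera call takes 0.05 s, during which the arm holds its last target.

## Working session

There is one attempt and no reset: what is moved stays moved. The work goes in short steps, Python scripts to look and compute and a tool call to move; the robot and the scene stay as the last step left them, time stands still between calls to the robot, and variables do not carry over. Pictures are saved under pics/ and viewed, and the job is handed in when it is done.

Besides the shell and the picture viewer there is one more tool, called after ">>>" as name(argument=value, ...), one argument or row to a line, values as JSON. servo_tool: Moves the arm, as the interface text tells. Its arguments: {"type":"object","properties":{"steps":{"type":"array"},"force":{"type":"number"}},"required":["steps"]}

```bash
mkdir -p pics; python3 - <<'E'
from rig import get_obs,camera,tip_reach
import cv2,numpy as np
print(get_obs(), tip_reach if not callable(tip_reach) else tip_reach())
for n in("side","top"):
    c=camera(n); cv2.imwrite(f"pics/{n}0.png",c["pixels"]); print({k:v for k,v in c.items() if k!="pixels"})
E
```

```text
{'time': 0.0, 'q': array([ 1.11649569e+00,  5.28467227e-01,  1.43390360e+00, -2.66591904e-05,
        1.18142443e+00, -1.78496866e-01]), 'joint_velocities': array([-4.38864004e-05, -1.30565605e-03, -5.45918635e-04, -3.72755233e-03,
        3.55923254e-04,  7.73606442e-04]), 'joint_torque': array([ 3.61648426e-05, -4.40047538e+01, -1.76592511e+01,  6.33177278e-02,
        5.82285156e-02, -1.55190119e-04]), 'position': array([0.17001753, 0.60106851, 0.40377015]), 'tool_rot': array([ 1.37460114e-01,  9.90506691e-01, -1.05046838e-03, -3.30950566e-04]), 'ft_force': array([-0.17745017,  0.55643075,  0.20319602]), 'moment': array([ 0.0287142 , -0.02418268,  0.00735304]), 'grip_width': 0.08691213044212527} 0.1822
{'vertical_fov': 43.3978432222802, 'cx': 277.4515789318016, 'cy': 200.7584976837499, 'T': array([[ 9.02245503e-01,  2.90496881e-01, -3.18692039e-01,
         1.38617811e-01],
       [-4.31221692e-01,  6.09434943e-01, -6.65309629e-01,
        -8.15950918e-01],
       [ 9.51692356e-04,  7.37699541e-01,  6.75128493e-01,
         7.95380405e-01],
       [ 0.00000000e+00,  0.00000000e+00,  0.00000000e+00,
         1.00000000e+00]])}
{'vertical_fov': 47.974795526159184, 'cx': 281.9481215711663, 'cy': 208.16819226693818, 'T': array([[-0.00661327,  0.98395024, -0.17832045,  0.3337415 ],
       [-0.99995861, -0.00762153, -0.00496976, -0.10071305],
       [-0.00624907,  0.1782802 ,  0.98395992,  0.91404881],
       [ 0.        ,  0.        ,  0.        ,  1.        ]])}
```

View pics/side0.png

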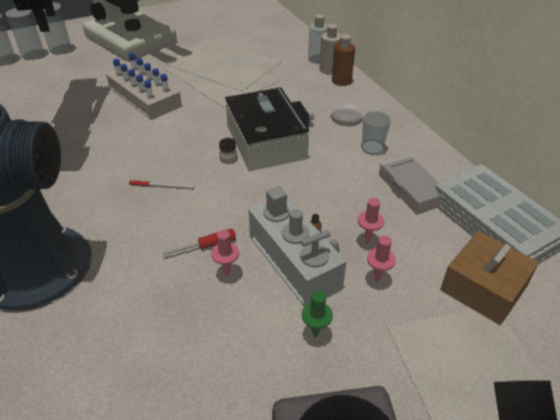

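View pics/top0.png

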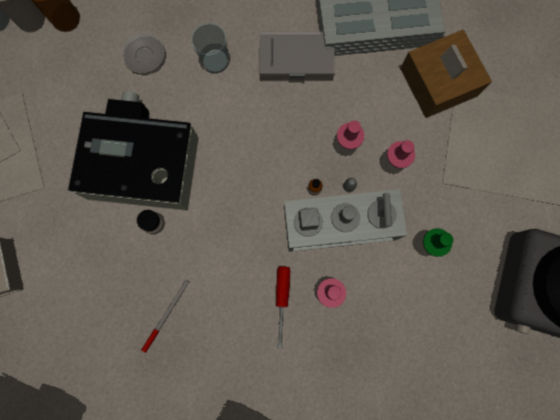

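View crops.

```bash
python3 - <<'E'
import cv2
t=cv2.imread("pics/top0.png");s=cv2.imread("pics/side0.png")
def crop(im,x,y,w,h,k,n):cv2.imwrite(n,cv2.resize(im[y:y+h,x:x+w],None,fx=k,fy=k,interpolation=cv2.INTER_CUBIC))
crop(t,280,165,130,90,6,"pics/c1.png")
crop(t,65,95,130,115,5,"pics/c2.png")
crop(s,240,180,110,120,5,"pics/c3.png")
crop(s,220,80,100,90,6,"pics/c4.png")
E
```

```text
(no output)
```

View pics/c1.png

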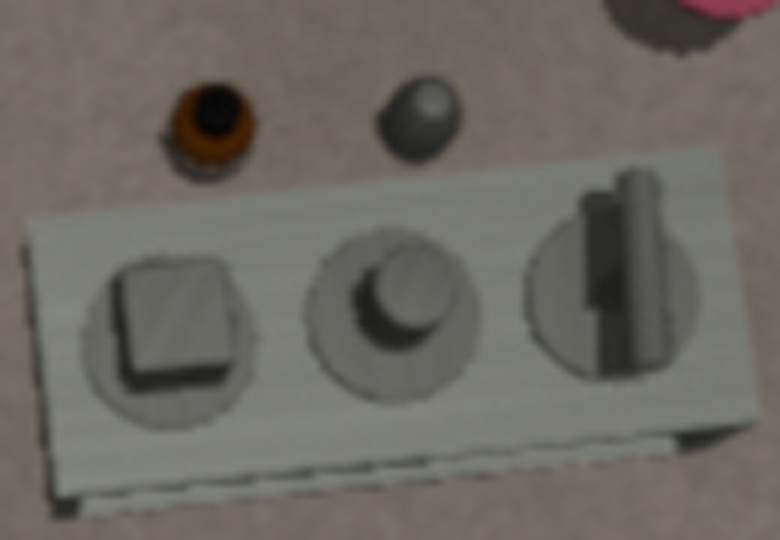

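View pics/c2.png

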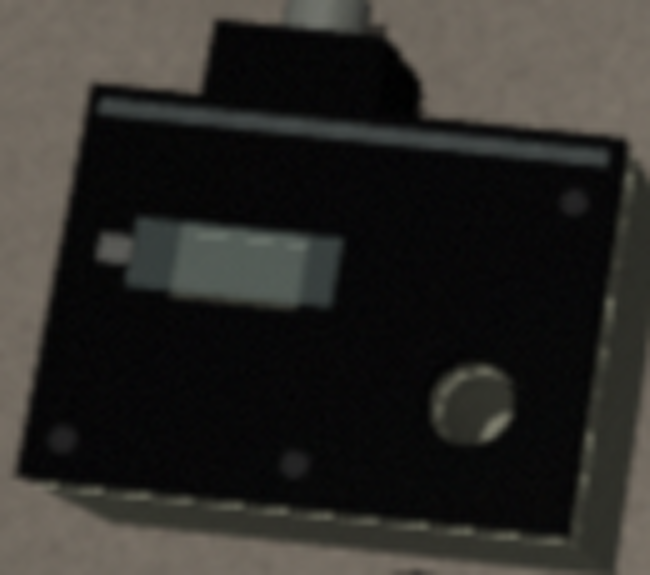

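View pics/c3.png

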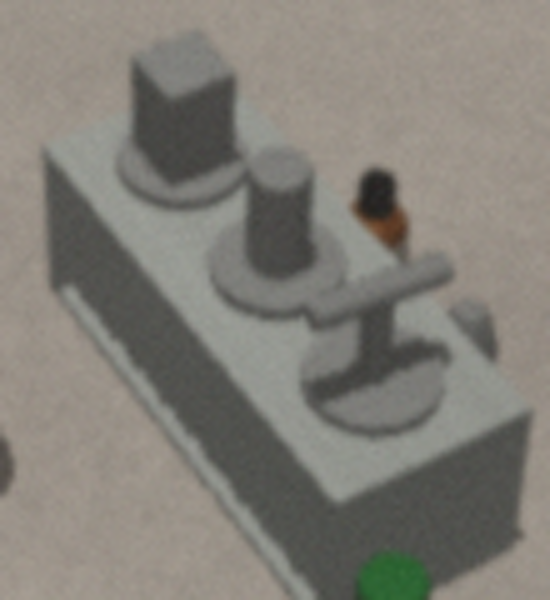

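View pics/c4.png

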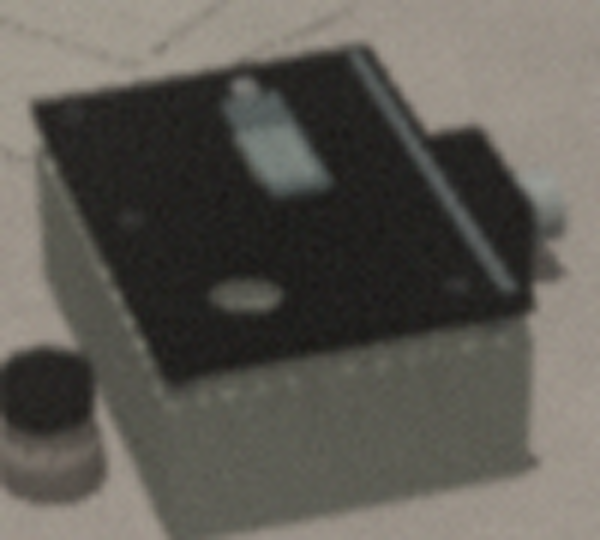

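```bash
cat > h.py <<'E'
import numpy as np
C={"side":(43.3978432222802,277.4515789318016,200.7584976837499,np.array([[9.02245503e-01,2.90496881e-01,-3.18692039e-01,1.38617811e-01],[-4.31221692e-01,6.09434943e-01,-6.65309629e-01,-8.15950918e-01],[9.51692356e-04,7.37699541e-01,6.75128493e-01,7.95380405e-01]])),
"top":(47.974795526159184,281.9481215711663,208.16819226693818,np.array([[-0.00661327,0.98395024,-0.17832045,0.3337415],[-0.99995861,-0.00762153,-0.00496976,-0.10071305],[-0.00624907,0.1782802,0.98395992,0.91404881]]))}
def ray(cam,px,z):
    fov,cx,cy,T=C[cam]; f=210/np.tan(np.radians(fov/2))
    d=T[:,:3]@np.array([(px[0]-cx)/f,-(px[1]-cy)/f,-1]); o=T[:,3]
    return o+d*(z-o[2])/d[2]
def proj(cam,p):
    fov,cx,cy,T=C[cam]; f=210/np.tan(np.radians(fov/2))
    q=T[:,:3].T@(np.array(p)-T[:,3]); return np.array([cx-f*q[0]/q[2],cy+f*q[1]/q[2]])
def full(c,x0,y0,k): return ((c[0]+.5)/k-.5+x0,(c[1]+.5)/k-.5+y0)
E
python3 - <<'E'
from h import *
np.set_printoptions(precision=4,suppress=True)
def R(cam,pts,x0,y0,k,z): return [ray(cam,full(p,x0,y0,k),z)[:2] for p in pts]
n=np.linalg.norm
def quad(q): print("quad",*q,"sides",[round(n(q[i]-q[(i+1)%4]),4) for i in range(4)],"cen",sum(q)/4)
quad(R("top",[(27,218),(722,148),(757,423),(58,497)],280,165,6,.08))
quad(R("side",[(45,152),(340,500),(530,410),(235,105)],240,180,5,.08))
f=R("top",[(170,341),(393,316),(612,297)],280,165,6,.086);print("flanges",f,n(f[0]-f[1]),n(f[1]-f[2]))
print("grip top",R("top",[(417,288)],280,165,6,.134),R("side",[(281,168)],240,180,5,.134))
quad(R("top",[(92,86),(628,142),(571,540),(18,475)],65,95,5,.088))
quad(R("side",[(30,102),(367,45),(533,308),(172,384)],220,80,6,.088))
print("hole",R("top",[(473,404)],65,95,5,.088),R("side",[(247,296)],220,80,6,.088))
E
```

```text
quad [ 0.4981 -0.1004] [ 0.518  -0.3098] [ 0.4346 -0.3159] [ 0.4142 -0.109 ] sides [np.float64(0.2103), np.float64(0.0835), np.float64(0.2079), np.float64(0.0843)] cen [ 0.4662 -0.2088]
quad [ 0.4134 -0.1108] [ 0.4364 -0.3152] [ 0.5167 -0.3083] [ 0.4931 -0.1185] sides [np.float64(0.2057), np.float64(0.0807), np.float64(0.1913), np.float64(0.0801)] cen [ 0.4649 -0.2132]
flanges [array([ 0.4596, -0.1424]), array([ 0.4666, -0.2085]), array([ 0.4718, -0.2735])] 0.06645414078506282 0.06517639197239636
grip top [array([ 0.4667, -0.2092])] [array([ 0.4664, -0.2086])]
quad [0.6677 0.2708] [0.6441 0.0713] [0.495  0.0875] [0.5203 0.2873] sides [np.float64(0.2008), np.float64(0.15), np.float64(0.2014), np.float64(0.1483)] cen [0.5818 0.1792]
quad [0.5202 0.2911] [0.6688 0.2719] [0.641  0.0669] [0.4954 0.0815] sides [np.float64(0.1499), np.float64(0.2069), np.float64(0.1463), np.float64(0.211)] cen [0.5813 0.1778]
hole [array([0.5453, 0.1246])] [array([0.5444, 0.1218])]
```

```bash
cat >> h.py <<'E'
def tooldelta(P0,yang0,P,yang):
    # tool down; y axis at yang0, x = y rotated +90 about world z? z_tool=-z: x = y x z
    y=np.array([np.cos(yang0),np.sin(yang0),0]);z=np.array([0,0,-1.]);x=np.cross(y,z)
    d=np.array(P)-np.array(P0); return np.round([d@x,d@y,d@z,-(yang-yang0)],4)
E
python3 - <<'E'
from h import *
np.set_printoptions(precision=4,suppress=True)
for a,b in [((216,108),(378,190)),((432,97),(472,312))]:
    pa=full(a,280,165,6);pb=full(b,240,180,5)
    best=min(np.arange(0,.15,.002),key=lambda z:np.linalg.norm(ray("top",pa,z)-ray("side",pb,z)))
    print(best,ray("top",pa,best),ray("side",pb,best))
P0=[.17,.601,.405];y0=1.2952
for P,y in [([.30,.50,.405],1.0),([.42,.30,.405],.6),([.47,.1,.39],.25),([.468,-.1,.37],.093),([.4666,-.2088,.36],.093)]: print(tooldelta(P0,y0,P,y))
E
```

```text
0.05 [ 0.5387 -0.1598  0.05  ] [ 0.5376 -0.1598  0.05  ]
0.042 [ 0.5436 -0.2287  0.042 ] [ 0.5424 -0.2283  0.042 ]
[-0.1526 -0.0618  0.      0.2952]
[-0.3225 -0.2216  0.      0.6952]
[-0.425  -0.4005  0.015   1.0452]
[-0.4775 -0.5935  0.035   1.2022]
[-0.5058 -0.6985  0.045   1.2022]
```

>>> servo_tool(
  steps=[0.087,-0.076,-0.031,0,0.15,0.087,-0.12,-0.05,0,0.25,0.087,-0.1526,-0.0618,0,0.2952,0.087,-0.195,-0.102,0,0.4,0.087,-0.237,-0.142,0,0.5,0.087,-0.28,-0.182,0,0.6,0.087,-0.3225,-0.2216,0,0.6952,0.087,-0.35,-0.267,0.005,0.8,0.087,-0.375,-0.312,0.01,0.9,0.087,-0.4,-0.357,0.013,0.98,0.087,-0.425,-0.4005,0.015,1.0452,0.087,-0.425,-0.4005,0.015,1.0452],
  force=30,
)

```text
time: 1.6
position: [0.471, 0.0974, 0.3895]
tool_rot: [0.616, 0.788, -0.0, 0.0]
ft_force: [0.3, 0.3, 0.6]
grip_width: 0.0871
```

```bash
python3 - <<'E'
from h import *
from rig import get_obs
o=get_obs();print(o["position"],o["tool_rot"],o["joint_velocities"])
P0=[.47,.1,.39];y0=.25
for P,y in [([.467,-.05,.375],.093),([.4666,-.2088,.36],.093),([.4666,-.2088,.277],.093)]: print(tooldelta(P0,y0,P,y))
E
```

```text
[0.47098796 0.09742109 0.38945077] [ 6.15693770e-01  7.87985478e-01 -2.14080201e-04  1.51383481e-04] [ 0.06744135 -0.00773171  0.01586772  0.03551867  0.0176948   0.00897777]
[-0.1446 -0.04    0.015   0.157 ]
[-0.2984 -0.0797  0.03    0.157 ]
[-0.2984 -0.0797  0.113   0.157 ]
```

>>> servo_tool(
  steps=[0.087,-0.05,-0.013,0.005,0.08,0.087,-0.1,-0.027,0.01,0.157,0.087,-0.15,-0.04,0.015,0.157,0.087,-0.2,-0.054,0.02,0.157,0.087,-0.25,-0.067,0.025,0.157,0.087,-0.285,-0.076,0.03,0.157,0.087,-0.2984,-0.0797,0.03,0.157,0.087,-0.2984,-0.0797,0.03,0.157,0.087,-0.2984,-0.0797,0.03,0.157],
)

```text
time: 2.72
position: [0.4665, -0.2068, 0.3598]
tool_rot: [0.673, 0.74, 0.0, -0.001]
ft_force: [0.1, -0.1, 0.7]
grip_width: 0.0873
```

```bash
python3 - <<'E'
from rig import get_obs,camera
import cv2
o=get_obs();print(o["position"],o["tool_rot"],o["joint_velocities"])
for n,(x,y,w,h) in(("side",(200,100,200,200)),("top",(230,120,240,160))):
    c=camera(n)["pixels"]; cv2.imwrite(f"pics/{n}1.png",cv2.resize(c[y:y+h,x:x+w],None,fx=3,fy=3))
E
```

```text
[ 0.46648355 -0.2068382   0.35979556] [ 6.72953176e-01  7.39684773e-01  1.96276850e-04 -6.49239454e-04] [ 0.00624553 -0.00521276  0.00243735 -0.00249288 -0.00471609 -0.00259583]
```

View pics/side1.png

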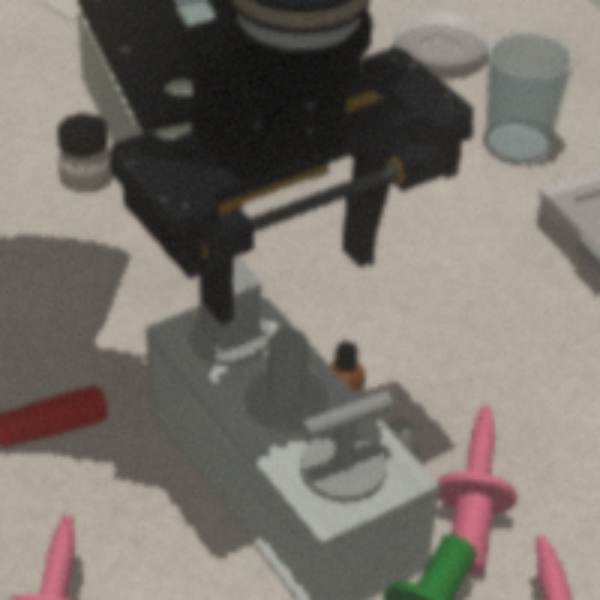

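View pics/top1.png

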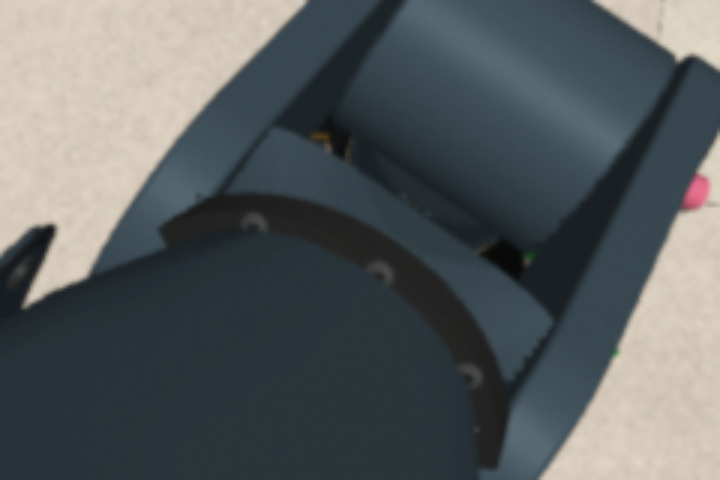

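```bash
python3 - <<'E'
from rig import get_obs,camera
import cv2,numpy as np
for n in("side","top"):
    c=camera(n); cv2.imwrite(f"pics/{n}2.png",c["pixels"]); print(c["T"].round(4),c["cx"],c["vertical_fov"])
E
```

```text
[[ 0.9022  0.2905 -0.3187  0.1386]
 [-0.4312  0.6094 -0.6653 -0.816 ]
 [ 0.001   0.7377  0.6751  0.7954]
 [ 0.      0.      0.      1.    ]] 277.4515789318016 43.3978432222802
[[-0.0066  0.984  -0.1783  0.3337]
 [-1.     -0.0076 -0.005  -0.1007]
 [-0.0062  0.1783  0.984   0.914 ]
 [ 0.      0.      0.      1.    ]] 281.9481215711663 47.974795526159184
```

View pics/side2.png

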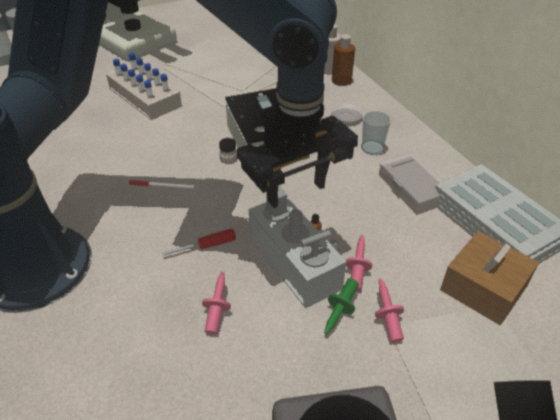

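View pics/top2.png

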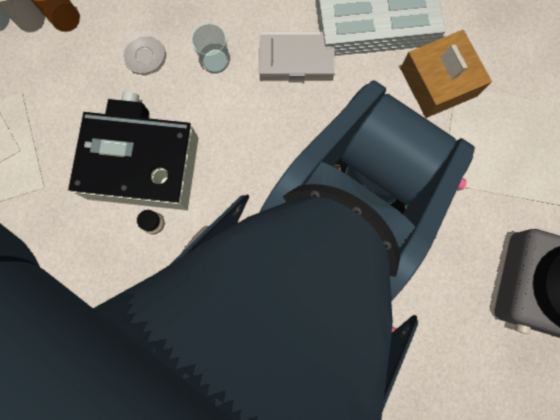

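>>> servo_tool(
  steps=[0.087,-0.001,0,0.03,0,0.087,-0.002,0,0.055,0,0.087,-0.002,0,0.075,0,0.087,-0.002,0,0.083,0,0.087,-0.002,0,0.083,0,0.087,-0.002,0,0.083,0],
)

```text
time: 3.68
position: [0.4671, -0.2106, 0.2775]
tool_rot: [0.673, 0.739, 0.0, 0.001]
ft_force: [0.7, 0.2, 0.6]
grip_width: 0.0872
```

```bash
python3 - <<'E'
from rig import get_obs,camera
import cv2
o=get_obs();print(o["position"],o["tool_rot"],o["ft_force"])
for n,(x,y,w,h) in(("side",(200,100,200,200)),):
    c=camera(n)["pixels"]; cv2.imwrite(f"pics/{n}3.png",cv2.resize(c[y:y+h,x:x+w],None,fx=3,fy=3))
E
```

```text
[ 0.46708075 -0.21060875  0.27748151] [6.73454721e-01 7.39228065e-01 7.93523030e-05 7.74811110e-04] [0.67939719 0.17107907 0.63981373]
```

View pics/side3.png

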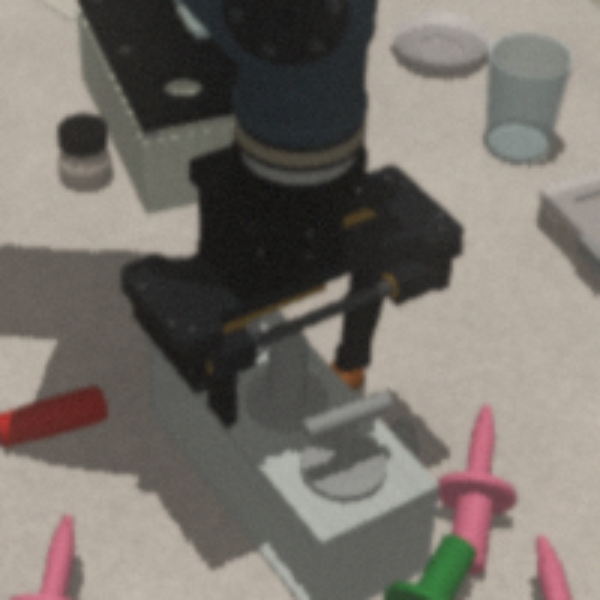

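>>> servo_tool(
  steps=[0.015,0,0,0,0,0.015,0,0,0,0,0.015,0,0,0,0,0.015,0,0,0,0,0.015,0,0,0,0,0.015,0,0,0,0],
  force=40,
)

```text
time: 4.47
position: [0.4668, -0.2106, 0.2767]
tool_rot: [0.674, 0.739, -0.0, -0.0]
ft_force: [-0.6, 0.3, -0.2]
grip_width: 0.0351
```

>>> servo_tool(
  steps=[0.015,0,0,0,0,0.015,0,0,0,0,0.015,0,0,0,0,0.015,0,0,0,0],
  force=40,
)

```text
time: 4.97
position: [0.4667, -0.2105, 0.2767]
tool_rot: [0.674, 0.739, -0.0, -0.0]
ft_force: [-0.6, -0.4, 0.0]
grip_width: 0.0229
```

>>> servo_tool(
  steps=[0.015,0,0,-0.015,0,0.015,0,0,-0.04,0,0.015,0,0,-0.07,0,0.015,0,0,-0.1,0,0.015,0,0,-0.13,0,0.015,0,0,-0.145,0,0.015,0,0,-0.15,0,0.015,0,0,-0.15,0],
)

```text
time: 5.98
position: [0.4665, -0.2103, 0.4269]
tool_rot: [0.674, 0.739, 0.0, -0.0]
ft_force: [-0.1, 1.4, -2.5]
grip_width: 0.0234
```

```bash
python3 - <<'E'
from h import *
from rig import get_obs,camera
import cv2
o=get_obs();print(o["position"],o["tool_rot"],o["ft_force"],o["grip_width"])
c=camera("side")["pixels"]; cv2.imwrite("pics/side4.png",cv2.resize(c[60:300,160:420],None,fx=2.4,fy=2.4))
p=o["position"]
for P,y in [([.545,.1242,p[2]],.0935)]: print(tooldelta(p,.0935,P,y))
E
```

```text
[ 0.46650841 -0.21031431  0.42687864] [ 6.73543419e-01  7.39147658e-01  1.72545111e-05 -3.01142402e-05] [-0.07125971  1.42325793 -2.50649571] 0.02336478066291376
[ 0.3257  0.1094  0.     -0.    ]
```

View pics/side4.png

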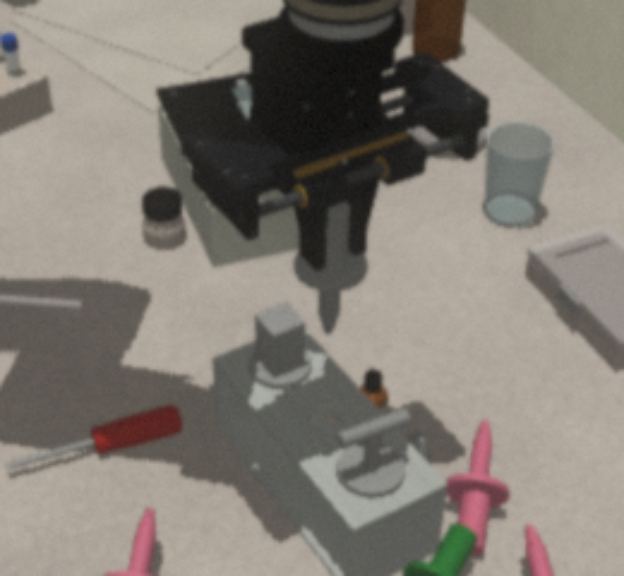

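>>> servo_tool(
  steps=[0.015,0.02,0.007,0,0,0.015,0.055,0.019,0,0,0.015,0.095,0.032,0,0,0.015,0.14,0.047,0,0,0.015,0.185,0.062,0,0,0.015,0.23,0.077,0,0,0.015,0.27,0.091,0,0,0.015,0.305,0.102,0,0,0.015,0.32,0.1075,0,0,0.015,0.3255,0.1093,0,0,0.015,0.3255,0.1093,0,0,0.015,0.3255,0.1093,0,0],
)

```text
time: 7.52
position: [0.5453, 0.1226, 0.4267]
tool_rot: [0.674, 0.739, -0.0, -0.0]
ft_force: [-0.3, -0.3, -2.5]
grip_width: 0.0231
```

```bash
python3 - <<'E'
from h import *
from rig import get_obs,camera
import cv2
o=get_obs();print(o["position"],o["tool_rot"],o["ft_force"],o["grip_width"])
c=camera("side")["pixels"]; cv2.imwrite("pics/side5.png",cv2.resize(c[20:200,180:370],None,fx=3.3,fy=3.3))
c=camera("top")["pixels"]; cv2.imwrite("pics/top5.png",c)
p=o["position"]; print(proj("side",[p[0],p[1],.17]))
E
```

```text
[0.54534552 0.12263643 0.42665282] [ 6.74032911e-01  7.38701232e-01 -3.51367220e-04 -2.91866684e-05] [-0.25880416 -0.25506132 -2.54321539] 0.02311604929381656
[260.23874583  98.10004121]
```

View pics/side5.png

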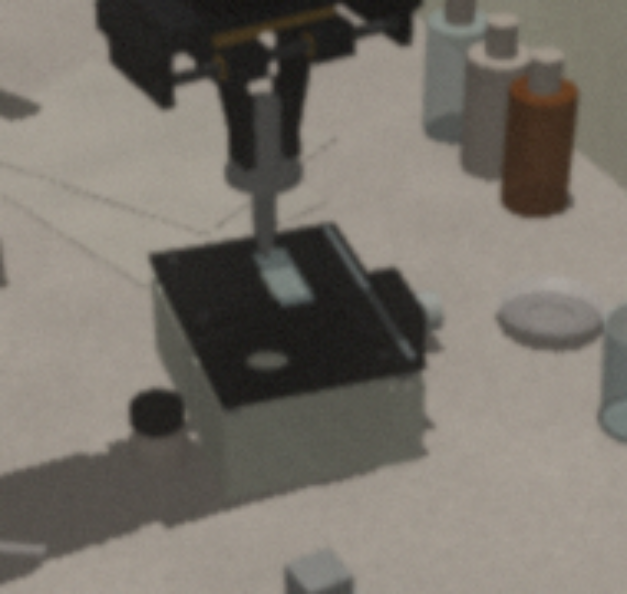

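View pics/top5.png

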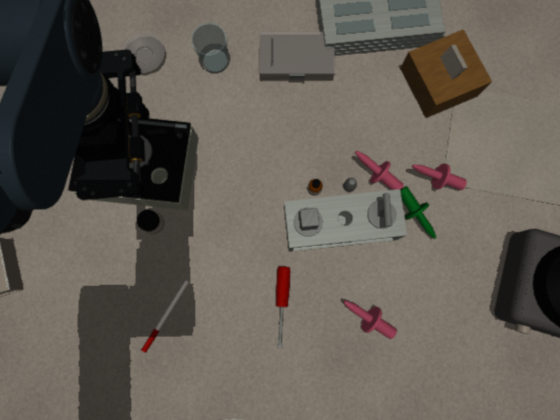

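>>> servo_tool(
  steps=[0.015,0.001,0,0.015,0,0.015,0.001,0,0.04,0,0.015,0.001,0,0.06,0,0.015,0.001,0,0.072,0,0.015,0.001,0,0.075,0,0.015,0.001,0,0.075,0],
)

```text
time: 8.38
position: [0.5456, 0.1246, 0.3519]
tool_rot: [0.674, 0.739, 0.0, 0.0]
ft_force: [0.1, -0.2, -2.2]
grip_width: 0.0233
```

```bash
python3 - <<'E'
from h import *
from rig import get_obs,camera
import cv2
o=get_obs();print(o["position"],o["tool_rot"],o["ft_force"],o["grip_width"])
c=camera("side")["pixels"]; cv2.imwrite("pics/side6.png",cv2.resize(c[50:170,210:330],None,fx=5,fy=5))
c=camera("top")["pixels"]; cv2.imwrite("pics/top6.png",cv2.resize(c[90:210,60:200],None,fx=4,fy=4))
E
```

```text
[0.54557434 0.12463972 0.35190293] [6.73585013e-01 7.39109703e-01 2.01133273e-04 1.92985808e-04] [ 0.07668583 -0.15903974 -2.24212106] 0.0233096273536555
```

View pics/side6.png

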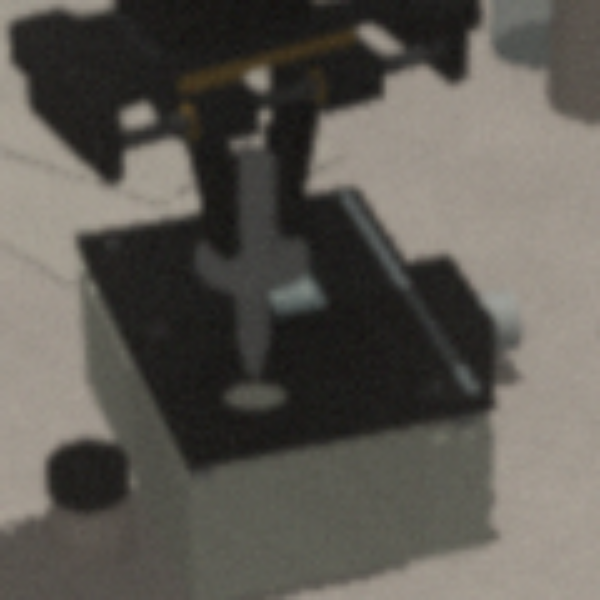

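View pics/top6.png

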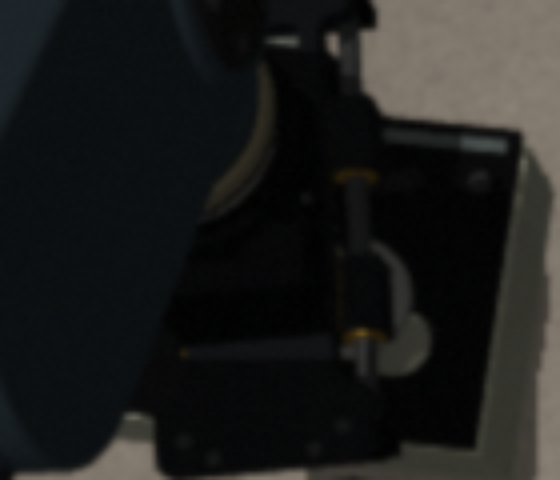

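>>> servo_tool(
  steps=[0.015,0,0,0.01,0,0.015,0,0,0.02,0,0.015,0,0,0.03,0,0.015,0,0,0.038,0,0.015,0,0,0.045,0,0.015,0,0,0.05,0,0.015,0,0,0.05,0],
)

```text
time: 9.35
position: [0.5452, 0.1247, 0.3013]
tool_rot: [0.674, 0.739, -0.0, -0.0]
ft_force: [-0.8, -0.5, -3.0]
grip_width: 0.0233
```

```bash
python3 - <<'E'
from rig import get_obs,camera
import cv2
o=get_obs();print(o["position"],o["tool_rot"],o["ft_force"],o["moment"],o["grip_width"])
c=camera("side")["pixels"]; cv2.imwrite("pics/side7.png",cv2.resize(c[50:170,210:330],None,fx=5,fy=5))
E
```

```text
[0.54523545 0.12467865 0.30132949] [ 6.73534727e-01  7.39155463e-01 -2.89933302e-04 -2.99152214e-04] [-0.75231789 -0.45274261 -3.01992686] [-0.08283064  0.05241529  0.00294395] 0.023264086583623923
```

View pics/side7.png

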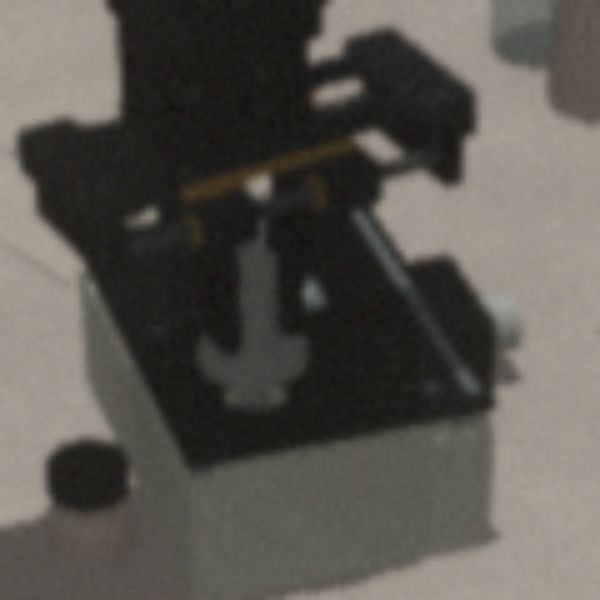

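>>> servo_tool(
  steps=[0.015,0,0,0.006,0,0.015,0,0,0.011,0,0.015,0,0,0.0145,0,0.015,0,0,0.0155,0,0.015,0,0,0.0165,0,0.015,0,0,0.0165,0],
)

```text
time: 10.15
position: [0.5454, 0.1247, 0.2853]
tool_rot: [0.674, 0.739, 0.0, 0.0]
ft_force: [-0.2, -0.6, -2.6]
grip_width: 0.0234
```

No contact yet; I'll go about 1 mm further.

>>> servo_tool(
  steps=[0.015,0,0,0.0005,0,0.015,0,0,0.001,0,0.015,0,0,0.001,0,0.015,0,0,0.001,0],
)

```text
time: 10.65
position: [0.5454, 0.1247, 0.2847]
tool_rot: [0.674, 0.739, 0.0, 0.0]
ft_force: [-1.3, 0.1, 3.1]
grip_width: 0.0231
```

>>> servo_tool(
  steps=[0.03,0,0,0,0,0.04,0,0,0,0,0.055,0,0,0,0,0.07,0,0,0,0,0.07,0,0,0,0,0.07,0,0,0,0,0.07,0,0,0,0],
)

```text
time: 11.52
position: [0.5453, 0.1247, 0.2842]
tool_rot: [0.674, 0.739, -0.0, -0.0]
ft_force: [-0.0, -0.5, -0.2]
grip_width: 0.0693
```

```bash
python3 - <<'E'
from rig import get_obs,camera
import cv2
o=get_obs();print(o["position"],o["ft_force"],o["grip_width"])
c=camera("side")["pixels"]; cv2.imwrite("pics/side8.png",cv2.resize(c[50:170,210:330],None,fx=5,fy=5))
E
```

```text
[0.54533165 0.12467468 0.28423428] [-0.04560842 -0.50189141 -0.22007704] 0.06928256094142748
```

View pics/side8.png

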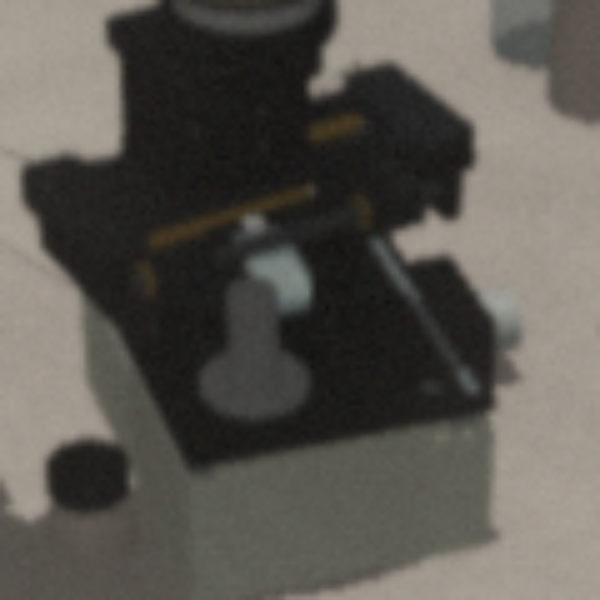

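>>> servo_tool(
  steps=[0.07,0,0,-0.015,0,0.07,0,0,-0.045,0,0.07,0,0,-0.09,0,0.07,0,0,-0.13,0,0.07,0.03,0,-0.14,0,0.07,0.08,0,-0.14,0,0.07,0.13,0,-0.14,0,0.07,0.18,0,-0.14,0,0.07,0.22,0,-0.14,0,0.07,0.24,0,-0.14,0,0.07,0.24,0,-0.14,0],
)

```text
time: 12.95
position: [0.5227, 0.3643, 0.4247]
tool_rot: [0.673, 0.74, 0.0, 0.0]
ft_force: [-0.5, -0.7, 0.8]
grip_width: 0.0703
```

```bash
python3 - <<'E'
from h import *
from rig import get_obs,camera
import cv2
o=get_obs();print(o["time"],o["position"],o["ft_force"],o["grip_width"])
c=camera("side")["pixels"]; cv2.imwrite("pics/side9.png",c);cv2.imwrite("pics/side9c.png",cv2.resize(c[80:170,210:310],None,fx=6,fy=6,interpolation=cv2.INTER_CUBIC))
c=camera("top")["pixels"]; cv2.imwrite("pics/top9.png",c);cv2.imwrite("pics/top9c.png",cv2.resize(c[95:210,65:195],None,fx=5,fy=5,interpolation=cv2.INTER_CUBIC))
for n,(x,y,k) in {"side":(210,80,6),"top":(65,95,5)}.items():
  for z in (.094,.142):
    u=proj(n,[.5453,.1246,z]);print(n,z,(u-[x,y])*k)
E
```

```text
12.95 [0.52273639 0.3642718  0.42467611] [-0.45764548 -0.69619735  0.76240337] 0.0703356221132835
side 0.094 [303.37925557 276.37680766]
side 0.142 [300.75566038 170.5288102 ]
top 0.094 [466.50568225 397.7423054 ]
top 0.142 [429.05205459 362.51090347]
```

View pics/side9c.png

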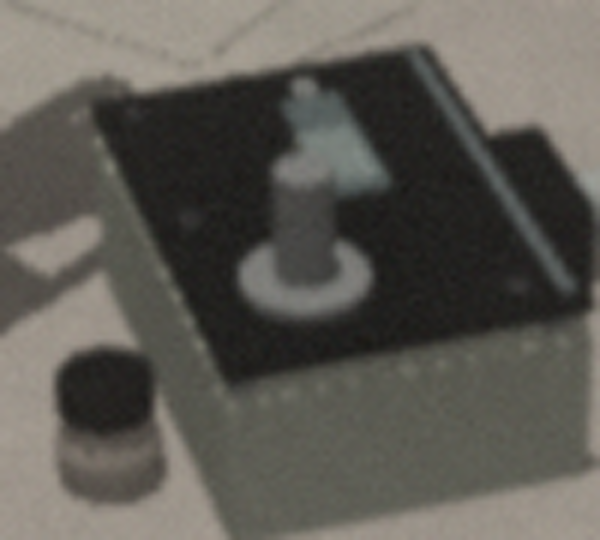

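View pics/top9c.png

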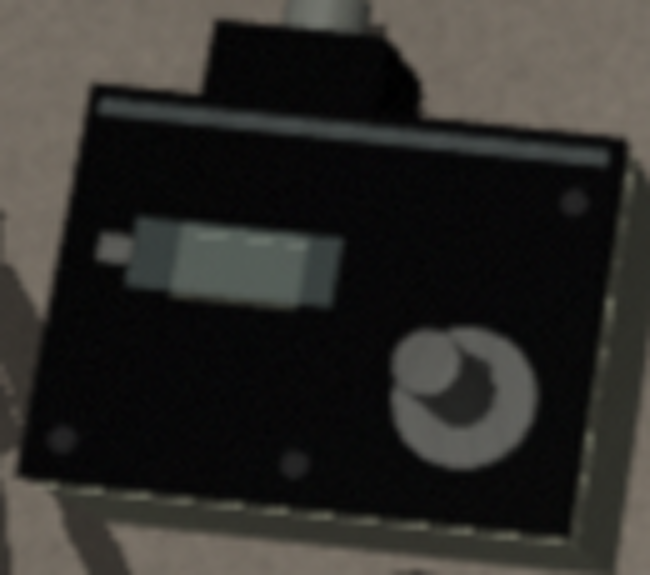

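View pics/side9.png

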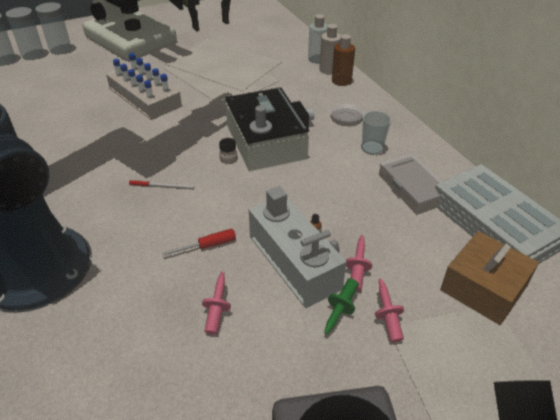

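```bash
python3 -c "
from rig import hand_in;print(hand_in())"
```

```text
the job is handed in; nothing more can be done
None
```

The round-grip pin is out of the middle rack hole and in the stage's big round hole. It is released, upright, and has its flange on the plate. I handed the job in at about 13 s with the gripper clear of everything.

- **Seating:** The pin went down without resistance. Contact came within about 0.5 mm of the height I had worked out for fully home, at only a few newtons.
- **Final pictures:** In the top picture, the flange and grip-top centres are within about 2 enlarged pixels (under 1 mm) of where a fully home, upright pin should appear. The side picture agrees.
- **Other pins:** The square and T-bar pins are still in their rack places.
- **Look-alikes:** The green and pink look-alikes were standing in the first pictures and were lying on the table when I looked again at 2.7 s. I had not moved the arm near them, and the recorded forces showed no contact. I left them alone.
- **Camera disagreement:** The side camera put the hole about 3 mm away from the top camera's position. I used the top camera because its plate dimensions matched the given ones.

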